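# Fetch the tube insert from behind the reagents and load it

### The job

The tube insert plate is needed on the analyser's loading platform, but three reagent containers stand in front of it: first move all three, upright, to the steel side tray. Then lift the insert plate straight up off its two pins without cocking it, and lay it flat inside the rim of the loading platform, its long side along the platform's. Only then put each container back upright in the middle of the pad it came from (jar on the large round pad, square bottle on the square pad, slim bottle on the small round pad).

Things in the scene. Friction and masses are not known exactly. Their poses are not given: they have to be found in the camera images.
- jar: Wide round white jar with a grey screw lid, 54 mm across, 88 mm tall (straight body 54 mm wide up to 68 mm height, lid 50 mm wide). About 250 g. Origin: centre of its underside, z up.
- square_bottle: Square white bottle, body 50 x 50 mm and 82 mm tall with a round grey cap 36 mm across on top, 106 mm tall in all. About 220 g. Origin: centre of its underside; x and y axes square to its sides, z up.
- slim_bottle: Slim round white bottle, 38 mm across (straight up to 92 mm height), with a grey cap 27 mm across, 120 mm tall in all. About 130 g. Origin: centre of its underside, z up.
- jar_pad: Large round dark rubber pad, 76 mm across, 3 mm thick, fixed on the deck: the jar's own place, the jar stands on it at the start. Origin: centre of its underside; its top is 3 mm above.
- square_pad: Square dark rubber pad, 72 x 72 mm, 3 mm thick, fixed on the deck: the square bottle's own place, the bottle stands on it at the start. Origin: centre of its underside; its top is 3 mm above; x and y axes square to its sides.
- slim_pad: Small round dark rubber pad, 60 mm across, 3 mm thick, fixed on the deck: the slim bottle's own place, the bottle stands on it at the start. Origin: centre of its underside; its top is 3 mm above.
- plate: Tube insert plate, a white slab 52 mm (its x) by 160 mm (its y), 12 mm thick, about 300 g, with four tube holes (14 mm), a pin hole at each end (y = +-67 mm, 11 mm wide) and an upright grey grip fin in the middle: the fin is 12 mm thick (x), 56 mm long (y) and stands 35 mm above the plate (fin top 47 mm above the origin). Origin: centre of the plate's underside, z up.
- deck: Fixed grey deck 160 mm (x) by 256 mm (y), 6 mm thick. Along its near half (x = -33 mm) lie the three pads in a row, 82 mm apart; on its far half, at x = 42 mm, y = +-67 mm, stand two shoulders, top 14 mm above the deck's origin, on which the plate rests, each with an 8 mm pin reaching to 42 mm above the origin (28 mm above the plate's seat). Origin: centre of its underside, on the table.
- tray: Fixed shallow steel side tray, empty, 290 mm (x) by 120 mm (y) outside, walls 4 mm thick and 14 mm high, inner floor 4 mm above its origin. Origin: centre of its underside, on the table. There is room for the three containers in a row along x, some 80 mm apart.
- loader: The analyser's loading platform: fixed grey flat block 84 mm (x) by 192 mm (y), its flat bed 18 mm above the origin, with a rim 7 mm higher all round that encloses 68 x 176 mm (8 mm of play all round the plate); a thin screwed-down lug, 28 mm long and 5 mm high, at each end. Origin: centre of its underside, on the table. The plate's long side (y) goes along its y, either way round.
There are look-alikes about, which are no part of the job. Leave any green or yellow look-alike of the square_bottle alone.

How it is judged:
On the way, in this order (a step that is already met when the one before it is completed fails the run):
1. All three containers stand upright and released in the side tray, the plate still on its pins (x of jar in the frame of tray between -0.135 and 0.135 m and y of jar in the frame of tray between -0.05 and 0.05 m and z of jar in the frame of tray between -0.002 and 0.009 m and linear speed of each of jar, square_bottle, slim_bottle below 0.03 m/s and angle between each of jar, square_bottle, slim_bottle's own z axis and vertical below 0.12 rad and contact force between each of jar, square_bottle, slim_bottle and the fingers below 0.2 N and x of square_bottle in the frame of tray between -0.135 and 0.135 m and y of square_bottle in the frame of tray between -0.05 and 0.05 m and z of square_bottle in the frame of tray between -0.002 and 0.009 m and x of slim_bottle in the frame of tray between -0.135 and 0.135 m and y of slim_bottle in the frame of tray between -0.05 and 0.05 m and z of slim_bottle in the frame of tray between -0.002 and 0.009 m and horizontal distance between plate and deck below 0.048 m and z of plate in the frame of deck below 0.018 m), for 0.2 s.
2. The plate lies flat inside the loading platform's rim, released, while the containers still stand in the tray (horizontal distance between plate and loader below 0.014 m and angle between the y axis of plate and the y axis of loader, either way round below 0.15 rad and z of plate in the frame of loader between 0.015 and 0.0215 m and linear speed of each of plate, jar, square_bottle, slim_bottle below 0.03 m/s and angle between plate's own z axis and vertical below 0.05 rad and contact force between each of plate, jar, square_bottle, slim_bottle and the fingers below 0.2 N and x of jar in the frame of tray between -0.135 and 0.135 m and y of jar in the frame of tray between -0.05 and 0.05 m and z of jar in the frame of tray between -0.002 and 0.009 m and angle between each of jar, square_bottle, slim_bottle's own z axis and vertical below 0.12 rad and x of square_bottle in the frame of tray between -0.135 and 0.135 m and y of square_bottle in the frame of tray between -0.05 and 0.05 m and z of square_bottle in the frame of tray between -0.002 and 0.009 m and x of slim_bottle in the frame of tray between -0.135 and 0.135 m and y of slim_bottle in the frame of tray between -0.05 and 0.05 m and z of slim_bottle in the frame of tray between -0.002 and 0.009 m), for 0.2 s.
At the end, for the whole second after the job is handed in: The plate lies flat on the loading platform's bed, centre within 14 mm, long sides parallel within 0.15 rad; jar, square bottle and slim bottle each stand upright (within 0.12 rad) on their own pad, centre within 15 mm of the pad's centre; everything released and at rest (horizontal distance between plate and loader below 0.014 m and angle between the y axis of plate and the y axis of loader, either way round below 0.15 rad and z of plate in the frame of loader between 0.015 and 0.0215 m and linear speed of each of plate, jar, square_bottle, slim_bottle below 0.03 m/s and angle between plate's own z axis and vertical below 0.05 rad and contact force between each of plate, jar, square_bottle, slim_bottle and the fingers below 0.2 N and horizontal distance between jar and jar_pad below 0.015 m and z of jar in the frame of jar_pad between 0 and 0.007 m and angle between each of jar, square_bottle, slim_bottle's own z axis and vertical below 0.12 rad and horizontal distance between square_bottle and square_pad below 0.015 m and z of square_bottle in the frame of square_pad between 0 and 0.007 m and horizontal distance between slim_bottle and slim_pad below 0.015 m and z of slim_bottle in the frame of slim_pad between 0 and 0.007 m); the robot touches nothing.
It fails at once if A container is tipped over (more than 0.5 rad) (angle between any of jar, square_bottle, slim_bottle's own z axis and vertical above 0.5 rad).
It fails at once if The plate is cocked by more than 0.15 rad while still on its pins (angle between plate's own z axis and vertical above 0.15 rad and horizontal distance between plate and deck below 0.06 m and z of plate in the frame of deck below 0.042 m).
It also fails if it takes over 139 s, if anything falls off the work surface, if the arm or the gripper's body presses on something with over 40 N, if the wrist force passes 120 N, or if a joint passes its speed limit or range.

### The arm

A 6-joint arm with a two-finger parallel gripper is mounted at the origin on the work surface. World frame = base frame: x ahead of the robot, y to its left, z up, the work surface at z = 0. Lengths are in m, angles in rad, forces in N, time in s.
With the tool pointing down it reaches from about 0.325 to 0.75 m from the base axis. Payload 7.6 kg.
Tool frame: the origin (TCP) lies at the very end of the fingers, on their centre line; the grasp point (between the pads) lies 19 mm behind it; z points along the fingers, y is the direction in which the jaws open and shut (so a half turn about z gives the same grasp; the last joint's range is limited). The gripper opens to 85 mm and grips with 20 to 120 N. Pads are 22 mm wide; open, the fingers measure 114 mm over their backs; the gripper's body (76 mm by 85 mm) begins 54 mm behind the grasp point. The pads swing forward as they close: fully open they stand 13 mm farther back than shut.
Start: joints at [-1.295, 0.052, 1.401, -0, 1.689, -0.07], TCP at [0.178, -0.494, 0.231] pointing down, gripper open.
Joint ranges: [-2.9, 2.9], [-0.91, 2.17], [0.12, 2.37], [-1.06, 4.2], [0.26, 2.73], [-2.93, 2.93]. Speed limits (rad/s): [2.57, 2.57, 3.01, 3.14, 3.14, 3.14].

### API

Orientations are given as a unit quaternion [x, y, z, w].
In Python, from rig import reach, servo_line, move_joints, grip, sleep, solve_ik, get_obs, capture, PlanningError, sign_off gives the robot as it stands. Calls block until the motion is done:
- reach(position, orientation): joint-space move of the TCP to a pose.
- servo_line(position, frame=None, vel=0.15): straight line of the TCP; frame=None keeps the orientation; vel is the mean speed in m/s.
- move_joints(angles): joint-space move.
- grip(opening, grip_force=None): finger opening in m; grip_force is the grip in N (None keeps the last); returns when the fingers have stopped.
- sleep(seconds).
- solve_ik(position, orientation): joint angles nearest the present ones, or None.
- get_obs(): the state.
- capture(name): name is "side" or "top" or "wrist"; returns a dict with "pixels" (480x640x3 uint8, red, green, blue), "intrinsics" (3x3 intrinsics, pixels), "cam_to_world" (4x4, takes a point from camera to world coordinates). Camera axes: x right, y up, looking along -z (the intrinsics and any distortion apply to the point x, -y, -z); pixel columns grow to the right and rows downward; lengths in m; the calibration is good to about 2 mm. A picture is of the moment at which its call begins. There is no depth.
A pose or a line that the arm cannot do raises PlanningError and nothing moves.
- sign_off(): hands the job in, once; it reports no verdict.
The state is a dict: "time": time; "joint_positions": joint angles; "qvel": joint speeds; "joint_torque": joint torques, N m; "eef_pos": TCP position; "eef_rot": TCP orientation; "wrist_force": force on the tool from outside, world axes, zero at the start; "moment": the same for the moment, N m; "finger_gap": finger opening in m.
Only numpy, scipy, OpenCV 4.12 (cv2) and the standard library are available. Lean on these libraries where they do the work, as an engineer would, in place of code of your own. Each camera call takes 0.05 s, during which the arm holds its last target.

## Working session

There is one attempt and no reset: what is moved stays moved. The work goes in short steps, each a Python script; the robot and the scene stay as the last script left them, time stands still between calls to the robot, and variables do not carry over. Pictures are saved under pics/ and viewed, and the job is handed in when it is done.

```bash
ls; mkdir -p pics; python3 - <<'E'
from rig import *
import cv2,numpy as np
for n in ["side","top","wrist"]:
    c=capture(n); cv2.imwrite(f"pics/{n}0.png",c["pixels"][:,:,::-1])
    np.savez(f"pics/{n}0.npz",**{k:np.array(v) for k,v in c.items()})
    print(n,c.keys(),np.round(c["intrinsics"],1).tolist(),np.round(c["cam_to_world"],3).tolist())
print(get_obs())
E
```

```text
pics
side dict_keys(['pixels', 'intrinsics', 'cam_to_world']) [[503.4, 0.0, 319.8], [0.0, 503.4, 251.4], [0.0, 0.0, 1.0]] [[0.967, 0.178, -0.182, 0.341], [-0.254, 0.73, -0.634, -0.7], [0.019, 0.659, 0.752, 0.874], [0.0, 0.0, 0.0, 1.0]]
top dict_keys(['pixels', 'intrinsics', 'cam_to_world']) [[479.0, 0.0, 314.1], [0.0, 479.0, 238.2], [0.0, 0.0, 1.0]] [[-0.011, 0.996, -0.088, 0.446], [-1.0, -0.01, 0.011, 0.02], [0.011, 0.088, 0.996, 0.972], [0.0, 0.0, 0.0, 1.0]]
wrist dict_keys(['pixels', 'intrinsics', 'cam_to_world']) [[428.2, 0.0, 312.2], [0.0, 428.2, 237.7], [0.0, 0.0, 1.0]] [[0.339, 0.895, 0.289, 0.253], [-0.941, 0.323, 0.103, -0.467], [-0.001, -0.307, 0.952, 0.374], [0.0, 0.0, 0.0, 1.0]]
{'time': 0.15, 'joint_positions': array([-1.29530231e+00,  5.27044755e-02,  1.40148542e+00,  3.64994248e-05,
        1.68859597e+00, -7.02971001e-02]), 'qvel': array([-5.40954052e-04, -2.80549722e-03, -3.79959031e-03,  4.64863505e-04,
        2.49022922e-06,  1.72320233e-03]), 'joint_torque': array([ 8.45212289e-04, -3.81952178e+01, -3.60422945e+01, -2.61451959e-05,
        4.63188815e-03,  1.15314862e-05]), 'eef_pos': array([ 0.17791581, -0.49369697,  0.23066248]), 'eef_rot': array([ 9.85090216e-01,  1.72037527e-01, -4.30743212e-05, -5.95324957e-04]), 'wrist_force': array([0.65991734, 0.17620883, 0.74087531]), 'moment': array([-0.01091835, -0.08746978,  0.03886718]), 'finger_gap': 0.08541786208266137}
```

View pics/top0.png

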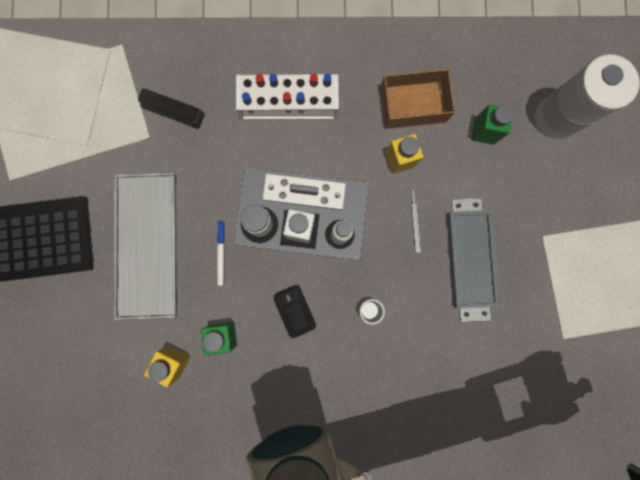

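View pics/side0.png

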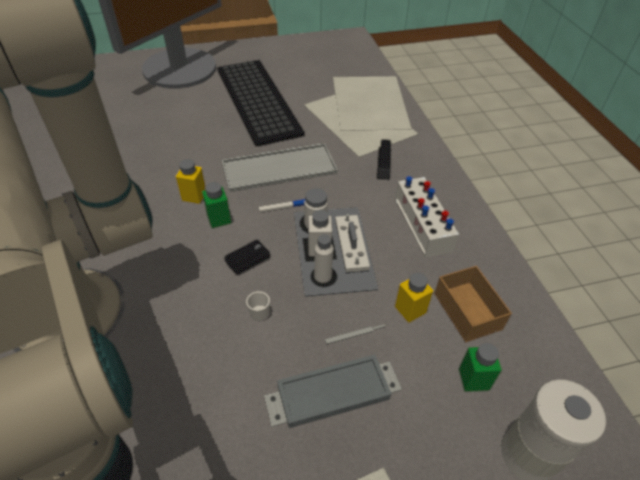

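The top view shows the tray at about (145,246), the deck at (302,214), and the loader at (473,259). Next I'll zoom in for precise corners.

```bash
cat > h.py <<'E'
import numpy as np, cv2
def load(f):
    d=np.load(f); return d
def unproj(c,u,v,z):
    K=c["intrinsics"];T=c["cam_to_world"]
    d=np.linalg.inv(K)@np.array([u,v,1.]); d=np.array([d[0],-d[1],-d[2]])
    w=T[:3,:3]@d; o=T[:3,3]; return o+w*(z-o[2])/w[2]
def proj(c,p):
    K=c["intrinsics"];T=c["cam_to_world"]
    q=T[:3,:3].T@(np.asarray(p,float)-T[:3,3]); q=K@np.array([q[0],-q[1],-q[2]]); return q[:2]/q[2]
def crop(c,x0,y0,w,h,s,name):
    im=c["pixels"][y0:y0+h,x0:x0+w,::-1]
    cv2.imwrite(name,cv2.resize(im,None,fx=s,fy=s,interpolation=cv2.INTER_CUBIC))
E
python3 - <<'E'
from h import *
c=load("pics/top0.npz")
crop(c,230,160,145,105,5,"pics/deckz.png")
crop(c,100,165,90,165,3.5,"pics/trayz.png")
crop(c,435,190,75,140,4,"pics/loadz.png")
E
```

```text
(no output)
```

View pics/deckz.png

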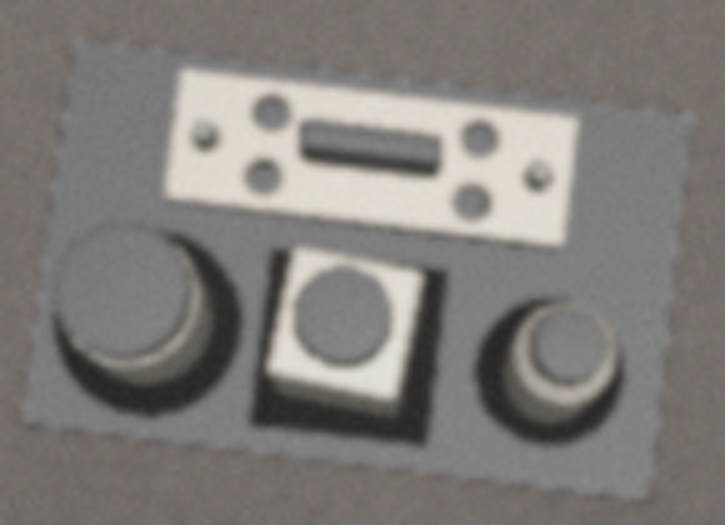

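View pics/trayz.png

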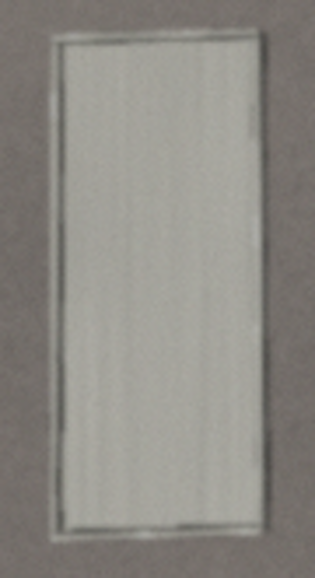

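View pics/loadz.png

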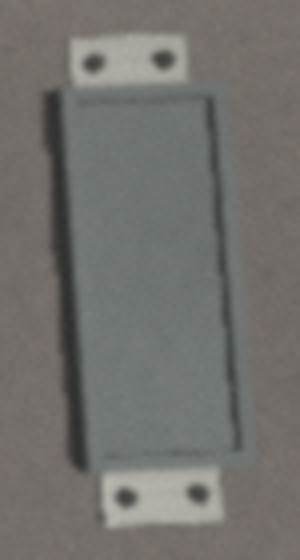

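```bash
cat > m.py <<'E'
from h import *
c=load("pics/top0.npz")
def un(pts,x0,y0,s,z): return np.array([unproj(c,x0+(a+.5)/s-.5,y0+(b+.5)/s-.5,z)[:2] for a,b in pts])
def rect(n,P):
    ctr=P.mean(0); top=(P[0]-P[1]+P[3]-P[2])/2; side=(P[0]-P[3]+P[1]-P[2])/2
    # top dir = +y obj, side = +x
    yy=np.arctan2(-top[0],top[1]); yx=np.arctan2(side[1],side[0])
    print(n,ctr.round(4),"leny",np.linalg.norm(top).round(4),"lenx",np.linalg.norm(side).round(4),"yaw",yy.round(3),yx.round(3)); return ctr,(yy+yx)/2
d=(230,160,5)
D,yd=rect("deck",un([(78,42),(690,115),(647,497),(25,424)],*d,.006))
P,yp=rect("plate",un([(180,68),(579,118),(564,244),(166,197)],*d,.026))
rect("sqpad",un([(272,248),(445,268),(427,443),(252,422)],*d,.009))
rect("sqbody",un([(294,246),(423,272),(404,405),(268,377)],*d,.091))
T,yt=rect("tray",un([(52,36),(263,30),(266,532),(52,540)],100,165,3.5,.014))
L,yl=rect("loader",un([(62,88),(222,84),(255,464),(88,470)],435,190,4,.025))
for n,p,z in [("jar",(125,290),.097),("sq",(343,316),.115),("slim",(573,342),.129)]: print(n,un([p],*d,z).round(4))
R=lambda a:np.array([[np.cos(a),-np.sin(a)],[np.sin(a),np.cos(a)]])
for n,y in [("jarpad",.082),("sqpad",0),("slimpad",-.082)]: print(n,(D+R(yd)@[-.033,y]).round(4))
print("plate exp",(D+R(yd)@[.042,0]).round(4))
E
python3 m.py
```

```text
deck [0.5828 0.0338] leny 0.2528 lenx 0.1579 yaw -0.128 -0.132
plate [0.6249 0.0283] leny 0.1606 lenx 0.052 yaw -0.131 -0.12
sqpad [0.5511 0.0385] leny 0.0708 lenx 0.0714 yaw -0.127 -0.116
sqbody [0.5496 0.0376] leny 0.0501 lenx 0.0499 yaw -0.212 -0.176
tray [0.5205 0.3474] leny 0.1208 lenx 0.2881 yaw 0.023 0.023
loader [ 0.4867 -0.3074] leny 0.0815 lenx 0.1893 yaw 0.02 0.037
jar [[0.5626 0.1191]]
sq [[0.55   0.0386]]
slim [[ 0.5383 -0.0431]]
jarpad [0.5607 0.1194]
sqpad [0.5501 0.0381]
slimpad [ 0.5394 -0.0432]
plate exp [0.6244 0.0284]
```

```bash
cat > ov.py <<'E'
from h import *
R=lambda a:np.array([[np.cos(a),-np.sin(a)],[np.sin(a),np.cos(a)]])
for n in ["side","top"]:
    c=load(f"pics/{n}0.npz"); s=3
    x0,y0,w,h=(250,350,170,90) if n=="side" else (435,190,80,140)
    x1,y1=(200,130) if n=="side" else (90,160)
    for k,(xx,yy,ww,hh,ctr,yaw,lx,ly,z) in enumerate([(x0,y0,w,h,(.4865,-.3074),.03,.192,.084,.025),(x1,y1,160 if n=="side" else 100,75 if n=="side" else 170,(.5205,.3474),.023,.29,.12,.014)]):
        im=c["pixels"][yy:yy+hh,xx:xx+ww,::-1]; im=cv2.resize(im,None,fx=s,fy=s,interpolation=cv2.INTER_CUBIC).copy()
        P=[np.array(ctr)+R(yaw)@[a*lx/2,b*ly/2] for a,b in [(1,1),(1,-1),(-1,-1),(-1,1)]]
        q=np.array([(proj(c,[*p,z])-[xx,yy]+.5)*s-.5 for p in P]).round().astype(int)
        cv2.polylines(im,[q],True,(0,0,255),1)
        cv2.imwrite(f"pics/ov_{n}{k}.png",im)
a=[cv2.imread(f"pics/ov_{n}.png") for n in ["side0","side1","top0","top1"]]
H=max(i.shape[0] for i in a); 
C=np.zeros((600,800,3),np.uint8)
C[:a[0].shape[0],:a[0].shape[1]]=a[0][:,:510]
C[280:280+225,:480]=a[1]
C[:420,520:760]=a[2]
cv2.imwrite("pics/ov.png",C)
E
python3 ov.py
```

```text
(no output)
```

View pics/ov.png

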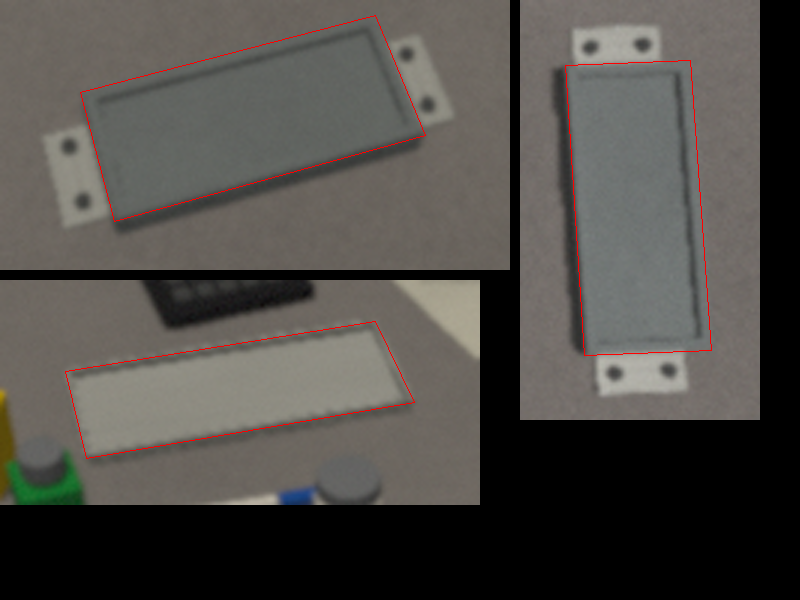

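View pics/ov_top1.png

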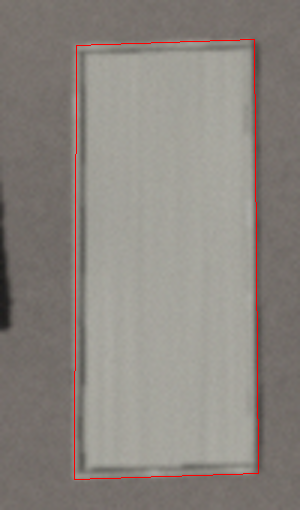

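Both views confirm the loader pose (about (.4865,-.307), yaw .03) and the tray pose (about (.5205,.347), yaw .023). The residual is about 1–2 mm. Next I'll check IK and pick the jar.

```bash
cat > arm.py <<'E'
from rig import *
from h import *
R=lambda a:np.array([[np.cos(a),-np.sin(a)],[np.sin(a),np.cos(a)]])
def Q(a):
    p=(a+np.pi/2)/2; return [np.cos(p),np.sin(p),0,0]
DK=np.array([.5828,.0338]); YD=-.13
TR=np.array([.5205,.3474]); YT=.023
LD=np.array([.4865,-.3074]); YL=.032
PAD={"jar":DK+R(YD)@[-.033,.082],"sq":DK+R(YD)@[-.033,0],"slim":DK+R(YD)@[-.033,-.082]}
SLOT={"jar":TR+R(YT)@[-.085,0],"sq":TR,"slim":TR+R(YT)@[.085,0]}
HG={"jar":.031,"sq":.044,"slim":.058}   # TCP height above container underside
OPEN={"jar":.074,"sq":.070,"slim":.060}
YT_J=YT   # jaws along tray x
ZT=.20
def pos(): return np.array(get_obs()["eef_pos"])
def st(tag=""):
    o=get_obs(); print(tag,"t%.1f"%o["time"],"p",np.round(o["eef_pos"],4),"gap%.4f"%o["finger_gap"],"F",np.round(o["wrist_force"],1),flush=True)
def pick(xy,a,z,opening,zt,force=40,vel=.2):
    reach([*xy,zt],Q(a)); servo_line([*xy,z],vel=vel); grip(0,force); st("gripped")
def put(xy,a,z,zt,opening,up=.2):
    reach([*xy,zt],Q(a)); servo_line([*xy,z+.03],vel=.2); servo_line([*xy,z],vel=.06); st("before release")
    grip(opening); st("released"); servo_line([*xy,up],vel=.25)
E
python3 - <<'E'
from arm import *
for n in PAD:
    print(n,[None if (r:=solve_ik([*p,z],Q(a))) is None else np.round(r,2) for p,a,z in [(PAD[n],YD,HG[n]+.009),(PAD[n],YD,.21),(SLOT[n],YT,HG[n]+.004),(SLOT[n],YT,.21)]])
pl=DK+R(YD)@[.042,0]
print([solve_ik([*p,z],Q(a)) for p,a,z in [(pl,YD,.031),(LD,YL-np.pi/2,.035)]])
jxy=(.5617,.1193)
reach([*jxy,.21],Q(YD)); st()
c=capture("wrist"); cv2.imwrite("pics/w1.png",c["pixels"][:,:,::-1]); np.savez("pics/w1.npz",**c)
E
```

```text
jar [array([ 0.15,  0.33,  1.48, -0.  ,  1.33,  0.28]), array([ 0.15,  0.2 ,  1.29, -0.  ,  1.66,  0.28]), array([ 0.6 ,  0.29,  1.54, -0.  ,  1.31,  0.58]), array([ 0.6 ,  0.15,  1.34, -0.  ,  1.65,  0.58])]
sq [array([ 0.  ,  0.26,  1.54, -0.  ,  1.35,  0.13]), array([ 0.  ,  0.13,  1.36, -0.  ,  1.65,  0.13]), array([ 0.53,  0.46,  1.3 , -0.  ,  1.39,  0.51]), array([ 0.53,  0.35,  1.11, -0.  ,  1.69,  0.51])]
slim [array([-0.15,  0.21,  1.56, -0.  ,  1.37, -0.02]), array([-0.15,  0.1 ,  1.39, -0.  ,  1.65, -0.02]), array([ 0.47,  0.64,  1.01, -0.  ,  1.49,  0.45]), array([ 0.47,  0.57,  0.81, -0.  ,  1.76,  0.45])]
[array([-1.36882337e-02,  4.75508487e-01,  1.30842372e+00, -4.44089210e-16,
        1.35766044e+00,  1.16311766e-01]), array([-6.27681735e-01,  3.43114070e-01,  1.47258117e+00, -4.44089210e-16,
        1.32589742e+00,  9.11114591e-01])]
 t2.7 p [0.5619 0.1185 0.21  ] gap0.0854 F [ 0.5 -0.6  0.2]
```

View pics/w1.png

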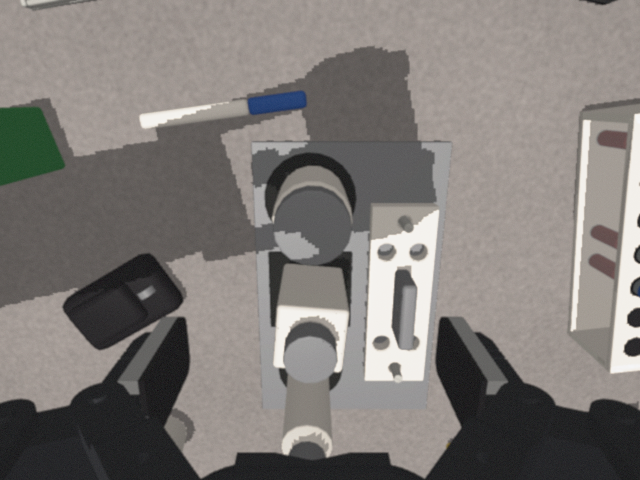

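```bash
python3 - <<'E'
from h import *
c=load("pics/w1.npz"); print(c["cam_to_world"].round(3))
for p in [(.5617,.1193,.097),(.55,.0386,.115),(.5388,-.0431,.129),(.5619,.1185,.21),(.5619,.1185,.04)]: print(p,proj(c,p).round())
E
```

```text
[[ 0.991  0.125  0.04   0.573]
 [-0.131  0.943  0.305  0.197]
 [ 0.    -0.307  0.952  0.354]
 [ 0.     0.     0.     1.   ]]
(0.5617, 0.1193, 0.097) [311. 230.]
(0.55, 0.0386, 0.115) [309. 359.]
(0.5388, -0.0431, 0.129) [309. 477.]
(0.5619, 0.1185, 0.21) [311. 320.]
(0.5619, 0.1185, 0.04) [311. 209.]
```

```bash
python3 - <<'E'
from arm import *
xy=(.5617,.1198)
grip(OPEN["jar"])
z=.009+HG["jar"]
servo_line([*xy,z],vel=.2); grip(0,40); st("grip")
servo_line([*xy,z+.12],vel=.2); st("lift")
put(SLOT["jar"],YT,.004+HG["jar"]+.0012,z+.12,OPEN["jar"],up=.21)
sq=(.5502,.0392)
reach([*sq,.215],Q(-.19)); st()
c=capture("wrist"); cv2.imwrite("pics/w2.png",c["pixels"][:,:,::-1]); np.savez("pics/w2.npz",**c)
c=capture("side"); cv2.imwrite("pics/s2.png",c["pixels"][:,:,::-1]); np.savez("pics/s2.npz",**c)
print(proj(load("pics/w2.npz"),[.5607,.1194,.009]), proj(load("pics/w2.npz"),[.5502,.0385,.115]))
E
```

```text
grip t4.3 p [0.5627 0.12   0.0419] gap0.0524 F [-0.1 -0.1  5.9]
lift t5.1 p [0.5609 0.1197 0.1581] gap0.0523 F [-0.3 -0.4 -3.8]
before release t7.4 p [0.4351 0.3453 0.0367] gap0.0528 F [-4.7 -4.1  7.5]
released t7.7 p [0.4356 0.3455 0.036 ] gap0.0739 F [-0.6 -0.7  0.1]
 t9.8 p [0.55   0.0402 0.2147] gap0.0741 F [-0.2 -0.1  0.3]
[305.95701145  98.33816042] [312.10535445 240.89451533]
```

View pics/w2.png

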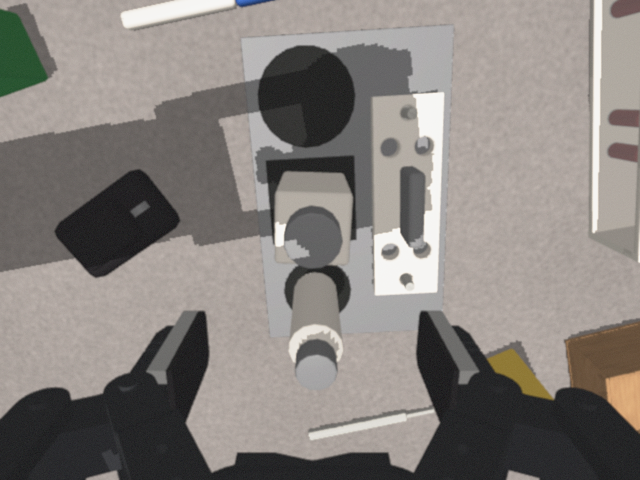

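View pics/s2.png

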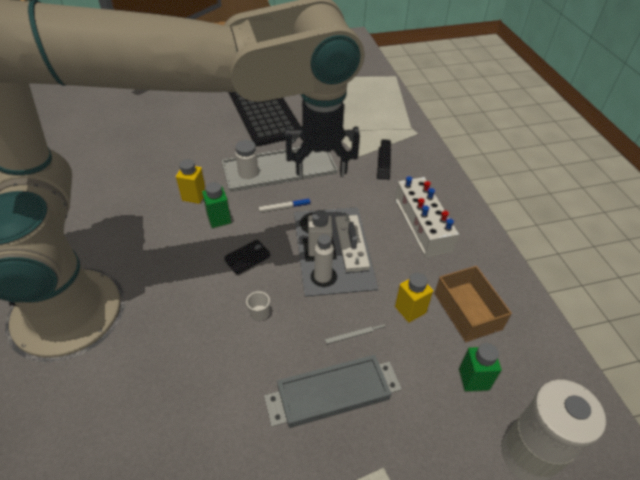

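The side view shows the jar upright in the tray at about (247,160). The wrist view shows the bare jar pad at (306,95), where I predicted (306,98), and the square bottle aligned with the jaws.

```bash
cat >> arm.py <<'E'
def carry(n,frm,a,to,b,z0,z1,clear=.13):
    grip(OPEN[n]); z=z0+HG[n]
    if np.hypot(*(pos()[:2]-frm))>.004: reach([*frm,max(.21,z+clear)],Q(a))
    servo_line([*frm,z],vel=.2); grip(0,40); zz=pos()[2]; st("grip"); 
    servo_line([*frm,z+clear],vel=.2); st("lift")
    put(to,b,z1+(zz-z0)+.0012,z+clear,OPEN[n],up=max(.21,z+clear))
E
python3 - <<'E'
from arm import *
carry("sq",np.array((.5502,.0392)),-.19,SLOT["sq"],YT,.009,.004)
carry("slim",np.array((.5388,-.0425)),YD,SLOT["slim"],YT,.009,.004)
pl=DK+R(YD)@[.042,0]
reach([*pl,.2],Q(YD)); st()
c=capture("wrist"); cv2.imwrite("pics/w3.png",c["pixels"][:,:,::-1]); np.savez("pics/w3.npz",**c)
c=capture("side"); cv2.imwrite("pics/s3.png",c["pixels"][:,:,::-1]); np.savez("pics/s3.npz",**c)
E
```

```text
grip t11.4 p [0.5511 0.0392 0.0548] gap0.0497 F [-1.5  0.9  6.3]
lift t12.2 p [0.5495 0.0392 0.1812] gap0.0498 F [ 0.   0.3 -1.6]
before release t14.7 p [0.5203 0.3473 0.0504] gap0.0495 F [-1.1 -0.6 -2.2]
released t15.0 p [0.5207 0.3475 0.0513] gap0.0698 F [ 0.8  0.2 -0.1]
grip t18.7 p [ 0.5393 -0.0426  0.0688] gap0.0371 F [-2.8  0.7  6. ]
lift t19.5 p [ 0.5382 -0.0424  0.1954] gap0.0367 F [-0.1 -0.6 -3. ]
before release t22.3 p [0.6053 0.3493 0.0644] gap0.0369 F [-0.5 -0.5 -2.1]
released t22.6 p [0.6056 0.3494 0.0653] gap0.0600 F [ 0.8 -1.  -0.9]
 t24.6 p [0.6245 0.0296 0.1998] gap0.0599 F [ 0.4  0.7 -0.3]
```

View pics/w3.png

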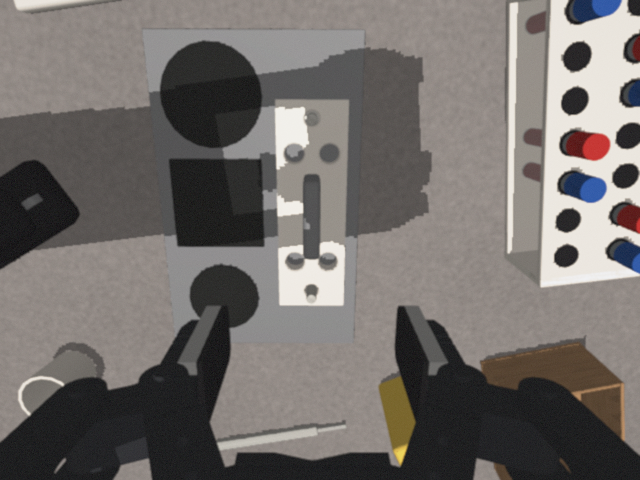

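View pics/s3.png

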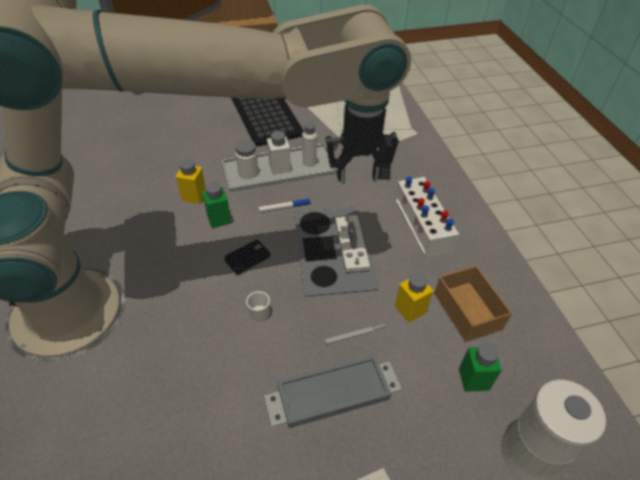

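All three containers stand upright in the tray, and the fin (around (312,217)) lies square between the jaws. I'll check the plate and pad positions with this wrist picture.

```bash
python3 - <<'E'
from arm import *
c=load("pics/w3.npz")
P=np.array([unproj(c,u,v,.026)[:2] for u,v in [(276,99),(350,99),(345,305),(279,305)]])
print("plate",P.mean(0).round(4),"exp",DK+R(YD)@[.042,0])
t=(P[0]-P[3]+P[1]-P[2])/2; print("yaw",np.arctan2(-t[0],t[1]),np.linalg.norm(t))
for n,uvs in [("jar",[(160,93),(262,93),(211,41),(211,147)]),("slim",[(189,295),(259,295),(224,265),(224,327)])]:
    q=np.array([unproj(c,*u,.009)[:2] for u in uvs]); print(n,((q[0]+q[1])/2)*0+q.mean(0).round(4),PAD[n].round(4),np.linalg.norm(q[0]-q[1]),np.linalg.norm(q[2]-q[3]))
q=np.array([unproj(c,*u,.009)[:2] for u in [(169,160),(264,158),(264,245),(178,247)]]); print("sq",q.mean(0).round(4),PAD["sq"].round(4))
E
```

```text
plate [0.6251 0.0283] exp [0.6244456  0.02835537]
yaw -0.1331224907444085 0.1608442715012242
jar [0.5613 0.1209] [0.5607 0.1194] 0.07551356600772954 0.07473956472697729
slim [ 0.5395 -0.0416] [ 0.5394 -0.0432] 0.06005942977017162 0.05865057785152293
sq [0.5508 0.0385] [0.5501 0.0381]
```

```bash
python3 - <<'E'
from arm import *
pl=np.array([.6248,.0283])
grip(.04)
servo_line([*pl,.06],vel=.2); servo_line([*pl,.0315],vel=.08); st("at")
grip(0,70); sleep(.2); st("grip")
servo_line([*pl,.05],vel=.05); st("a")
servo_line([*pl,.085],vel=.06); st("b")
servo_line([*pl,.17],vel=.15)
c=capture("side"); cv2.imwrite("pics/s4.png",c["pixels"][150:350,250:450,::-1].repeat(3,0).repeat(3,1)); 
st()
E
```

```text
at t26.4 p [0.6245 0.0283 0.0309] gap0.0397 F [-0.8 -0.5  0.7]
grip t27.0 p [0.625  0.0283 0.032 ] gap0.0111 F [-1.6 -0.4  5.3]
a t27.5 p [0.6248 0.0283 0.05  ] gap0.0112 F [-0.4 -0.6 -4.4]
b t28.2 p [0.6246 0.0283 0.0847] gap0.0106 F [-0.6  0.5 -2.7]
 t29.0 p [0.6241 0.0283 0.168 ] gap0.0110 F [-0.5 -0.7 -3.3]
```

View pics/s4.png

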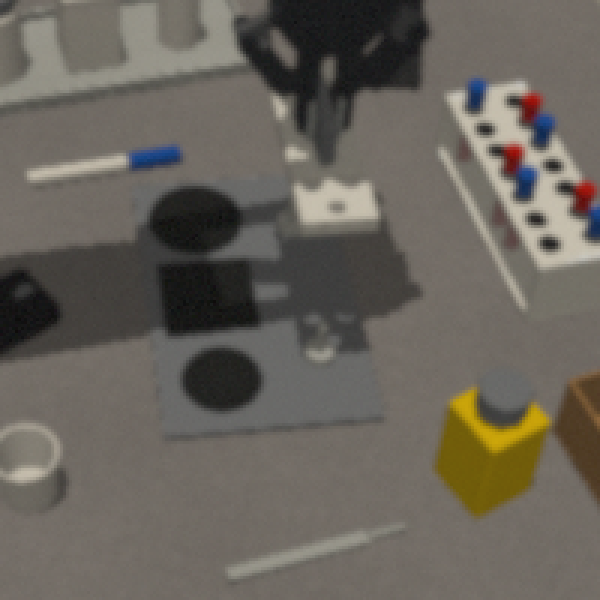

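```bash
python3 - <<'E'
from arm import *
servo_line([.6248,.0283,.2],vel=.2)
a=YL-np.pi/2
reach([*LD,.2],Q(a)); servo_line([*LD,.075],vel=.15); sleep(.3); st()
for n in ["wrist","top","side"]:
    c=capture(n); cv2.imwrite(f"pics/{n}5.png",c["pixels"][:,:,::-1]); np.savez(f"pics/{n}5.npz",**c)
E
```

```text
t31.9 p [ 0.4867 -0.3076  0.0756] gap0.0106 F [ 0.1 -0.1 -4.1]
```

View pics/wrist5.png

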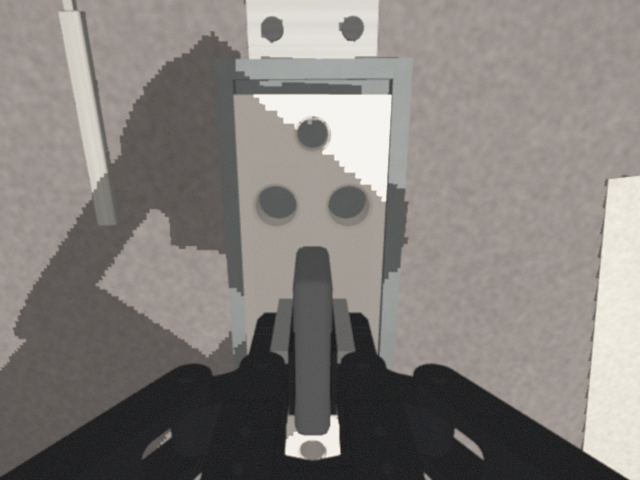

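View pics/side5.png

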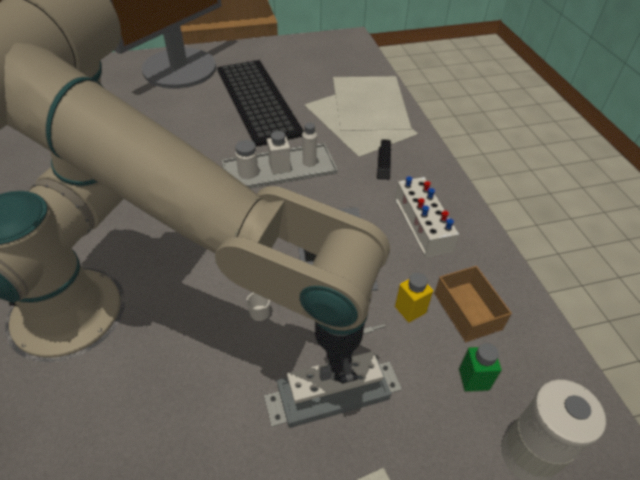

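```bash
python3 - <<'E'
from arm import *
crop(load("pics/wrist5.npz"),190,40,240,180,3.3,"pics/w5z.png")
c=load("pics/wrist5.npz"); Rl=R(YL)
for n,u,v,z in [("plTL",234,94,.0696),("plTR",392,94,.0696),("rimTL",219,60,.025),("rimTR",413,58,.025),("rimR lower",405,190,.025)]:
    p=unproj(c,u,v,z)[:2]; print(n,p.round(4),"in loader-long frame",(Rl.T@(p-LD)).round(4))
# expected
for s in (1,-1): print(proj(c,[*(LD+Rl@[.096,s*.042]),.025]).round(1),proj(c,[*(LD+Rl@[.08,s*.026]),.0696]).round(1))
E
```

```text
plTL [ 0.5669 -0.279 ] in loader-long frame [0.0813 0.0258]
plTR [ 0.5686 -0.3313] in loader-long frame [ 0.0813 -0.0266]
rimTL [ 0.5806 -0.2653] in loader-long frame [0.0954 0.0391]
rimTR [ 0.584  -0.3468] in loader-long frame [ 0.0962 -0.0425]
rimR lower [ 0.5278 -0.349 ] in loader-long frame [ 0.0399 -0.0429]
[211.9  58.5] [233.8  98.1]
[411.8  58.5] [390.1  98.1]
```

View pics/w5z.png

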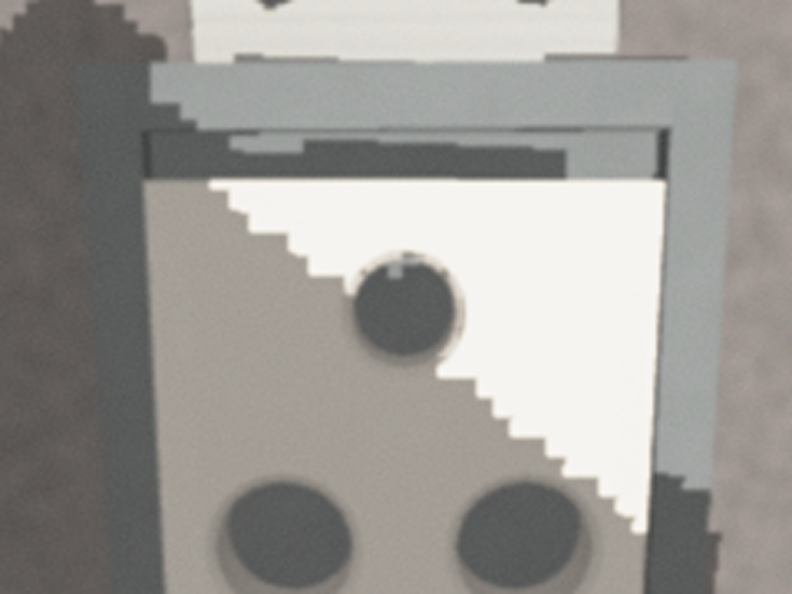

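Alignment is within about 1 mm, with rim edges at u=213 and 414 against 212 and 412 predicted. Lowering and releasing now.

```bash
python3 - <<'E'
from arm import *
servo_line([*LD,.042],vel=.1); servo_line([*LD,.0368],vel=.03); st("low")
grip(.04); sleep(.2); st("open")
servo_line([*LD,.2],vel=.2)
sleep(.2)
jx=SLOT["slim"]
reach([*jx,.24],Q(YT)); st()
for n in ["wrist","top","side"]:
    c=capture(n); cv2.imwrite(f"pics/{n}6.png",c["pixels"][:,:,::-1]); np.savez(f"pics/{n}6.npz",**c)
crop(load("pics/top6.npz"),435,190,75,140,4,"pics/l6.png")
E
```

```text
low t32.9 p [ 0.4865 -0.3074  0.0369] gap0.0110 F [-0.   0.5 -3.7]
open t33.5 p [ 0.4866 -0.3074  0.0369] gap0.0401 F [ 0.5 -0.2 -0.3]
 t37.0 p [0.606  0.3482 0.24  ] gap0.0399 F [0.1 0.6 0.1]
```

View pics/l6.png

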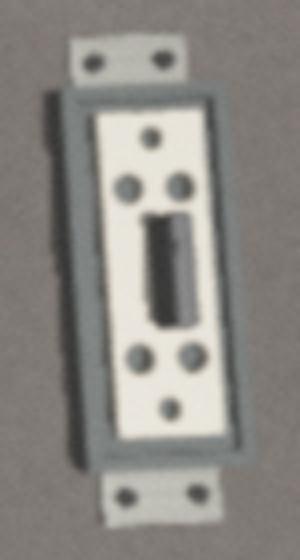

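View pics/side6.png

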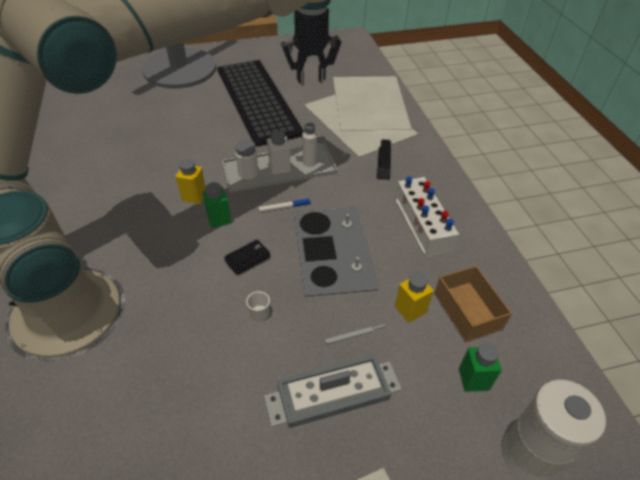

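View pics/wrist6.png

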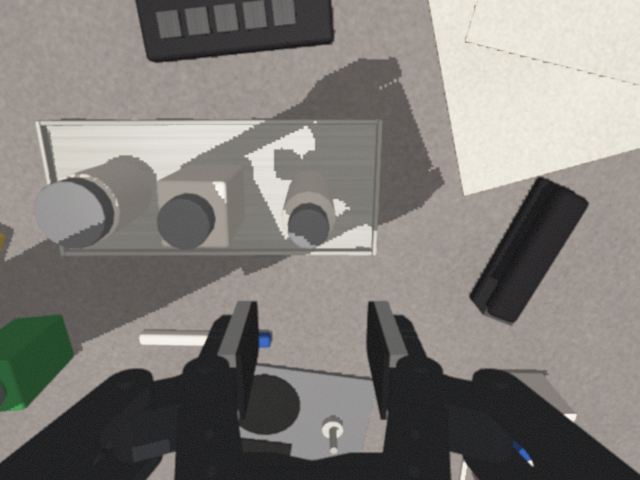

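The plate lies flat inside the rim, and all three containers are upright in the tray. I'll check the container positions against the slots.

```bash
python3 - <<'E'
from arm import *
for f in ["wrist6","side6"]:
    c=load(f"pics/{f}.npz")
    for n,z in [("jar",.092),("sq",.110),("slim",.124)]: print(f,n,proj(c,[*SLOT[n],z]).round(1))
crop(load("pics/side6.npz"),215,110,130,85,6,"pics/t6.png")
crop(load("pics/wrist6.npz"),20,110,380,160,2.1,"pics/t6w.png")
E
```

```text
wrist6 jar [ 69.2 215.7]
wrist6 sq [182.5 222.5]
wrist6 slim [310.3 228.3]
side6 jar [244.7 146. ]
side6 sq [277.4 135. ]
side6 slim [309.9 125.4]
```

View pics/t6w.png

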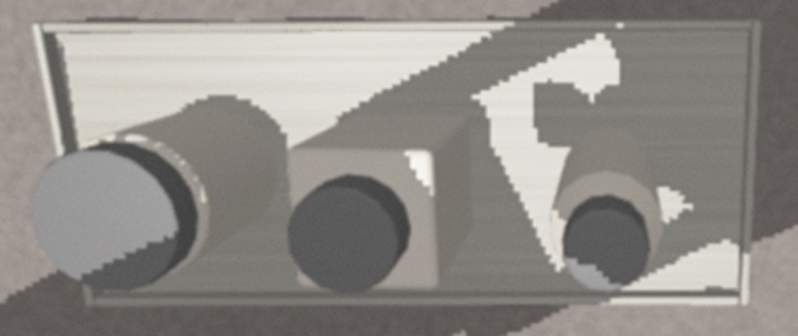

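```bash
python3 - <<'E'
from arm import *
T={"slim":np.array([.5394,-.0425]),"sq":np.array([.5504,.0383]),"jar":np.array([.5610,.1200])}
for n in ["slim","sq","jar"]:
    print(n); carry(n,SLOT[n],YT,T[n],YD,.004,.009)
reach([.178,-.494,.231],Q(.346-np.pi/2)); sleep(.3); st()
for n in ["top","side"]:
    c=capture(n); cv2.imwrite(f"pics/{n}7.png",c["pixels"][:,:,::-1]); np.savez(f"pics/{n}7.npz",**c)
crop(load("pics/top7.npz"),230,160,145,105,5,"pics/d7.png")
E
```

```text
slim
grip t38.9 p [0.6057 0.3499 0.0641] gap0.0367 F [-3.9 -0.2  4.7]
lift t39.7 p [0.605  0.349  0.1898] gap0.0369 F [-0.7 -0.6 -2.4]
before release t42.4 p [ 0.5393 -0.0425  0.0699] gap0.0369 F [-0.4  0.5 -1.5]
released t42.8 p [ 0.5396 -0.0426  0.0705] gap0.0594 F [ 0.  -0.5  0.1]
sq
grip t46.4 p [0.5212 0.3479 0.0499] gap0.0492 F [-0.8 -0.3  5.9]
lift t47.2 p [0.5199 0.347  0.176 ] gap0.0496 F [ 0.1 -0.7 -2.7]
before release t49.7 p [0.5503 0.0383 0.0557] gap0.0492 F [ 0.1 -0.  -1.6]
released t50.0 p [0.5506 0.0383 0.0564] gap0.0699 F [ 0.4 -0.3  0.5]
jar
grip t53.6 p [0.4363 0.346  0.0367] gap0.0528 F [-1.4 -0.7  6.9]
lift t54.4 p [0.4348 0.345  0.1631] gap0.0528 F [-0.3 -0.7 -3.7]
before release t56.6 p [0.5609 0.1199 0.0425] gap0.0527 F [-0.   0.1 -2.6]
released t57.0 p [0.5613 0.1201 0.0434] gap0.0736 F [-1.2  0.4  0.1]
 t60.7 p [ 0.1782 -0.4939  0.231 ] gap0.0741 F [ 0.8 -0.9  0.5]
```

View pics/d7.png

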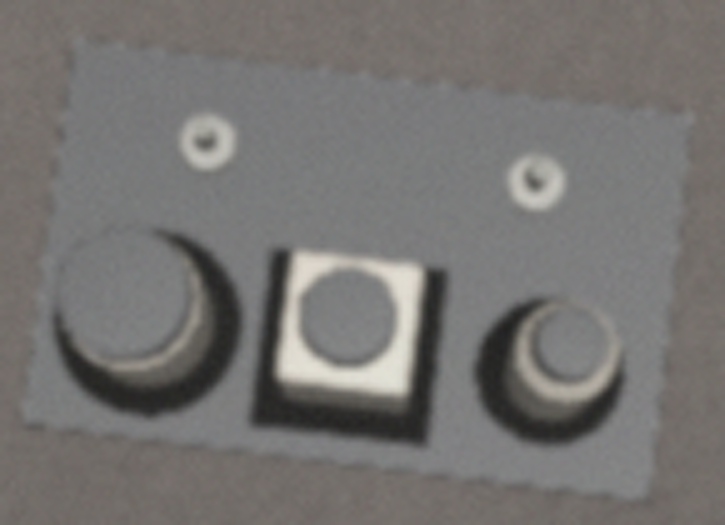

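View pics/side7.png

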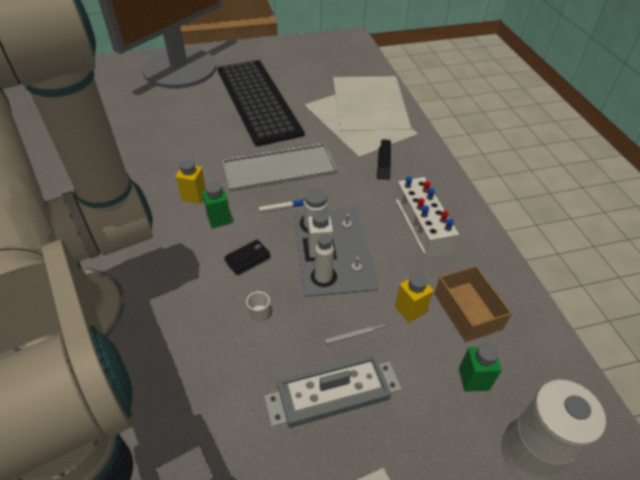

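The top crop shows the lid centres at zoomed pixels (127,297), (348,316) and (573,342). That is within about 2–3 mm of the pad centres, and all three containers are upright. The plate is seated on the loader.

```bash
python3 - <<'E'
from rig import *
sign_off(); print(get_obs()["time"])
E
```

```text
the job is handed in; nothing more can be done
the job is handed in; nothing more can be done
```

The job is done and handed in at about 61 s of the 139 s allowed. `sign_off` gave no verdict, so the results below are from my own checks.

**What I did:**
- I moved the jar, square bottle and slim bottle upright to the side tray.
- I lifted the plate straight up off its pins and laid it inside the loader rim.
- I then put each container back on its own pad and parked the arm clear at its start pose.

**Last checks:**
- **Plate:** it looks flat inside the rim in the top and side views. Just before lowering, it was within about 1.5 mm of the loader's centre.
- **Containers:** all three stand upright, and their lids and caps are within about 2–3 mm of the pad centres.
- **Measurements:** deck, plate, tray and loader positions agreed between cameras to about 1–2 mm. The wrist camera put two of the pad centres about 1.5 mm off the top-view estimate, so I used values in between.
- **Forces:** wrist force was below about 10 N at every reading I printed.

No check failed.

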